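Cover the tube rack and hold the reader's shutter open at the green mark

ROBOT

A 7-joint arm with a two-finger parallel gripper is mounted at the origin on the work surface. World frame = base frame: x ahead of the robot, y to its left, z up, the work surface at z = 0. Lengths are in m, angles in rad, forces in N, time in s.
With the tool pointing down it reaches from about 0.425 to 0.825 m from the base axis. Payload 3.6 kg.
Tool frame: the origin (TCP) lies where the fingers leave the gripper's body, on its centre line; the fingertips stand 73 mm ahead of it and the grasp point (between the pads) lies 54 mm ahead of it; x points along the fingers, y is the direction in which the jaws open and shut, and the axes are right-handed (so a half turn about x gives the same grasp; the last joint's range is limited). The gripper opens to 85 mm and grips with 20 to 120 N. Pads are 22 mm wide; open, the fingers measure 114 mm over their backs; the gripper's body (76 mm by 85 mm) begins 54 mm behind the grasp point. The pads swing forward as they close: fully open they stand 13 mm farther back than shut.
Start: joints at [1.317, 0.615, -0.013, 1.423, 0.008, 1.103, -0.04], TCP at [0.146, -0.633, 0.304] pointing down, gripper open.
Joint ranges: [-3.12, 3.12], [-0.3, 2.06], [-1.34, 1.32], [0.26, 2.42], [-1.36, 4.5], [0.01, 1.98], [-2.84, 2.84]. Speed limits (rad/s): [2.79, 2.79, 3.14, 3.14, 3.14, 3.14, 3.14].

INTERFACE

Orientations are given as a unit quaternion [x, y, z, w].
In Python, from station import arm, snapshot, camera_info, ticket gives the robot as it stands. Calls block until the motion is done:
- arm.movep(position, orientation): joint-space move of the TCP to a pose.
- arm.line_to(position, velocity=0.15, ori=None): straight line of the TCP; ori=None keeps the orientation; velocity is the mean speed in m/s.
- arm.move_j(angles): joint-space move.
- arm.move_gripper(opening, effort=None): opening from 0.0 (shut) to 1.0 (fully open); effort is the grip in N (None keeps the last); returns when the fingers have stopped.
- arm.pause(seconds).
- arm.ik(position, orientation): joint angles nearest the present ones, or None.
- snapshot(name): name is "side" or "top"; returns the picture (400x640x3 uint8, blue, green, red); there is no depth.
- camera_info(name): a dict with "fx", "fy", "cx", "cy" (pixels), "R" (3x3) and "t" (3): a world point X has camera coordinates R X + t. Camera axes: x right, y down, z forward; pixel columns grow to the right and rows downward; lengths in m; the calibration is good to about 2 mm. A picture is of the moment at which its call begins. camera_info takes no time and is no camera call.
A pose or a line that the arm cannot do raises arm.MotionError and nothing moves.
- ticket.finish_job(): hands the job in, once; it reports no verdict.
Readings, each from a call of its own:
- arm.read_time(): time.
- arm.read_joint_positions(): joint angles.
- arm.read_dq(): joint speeds.
- arm.read_effort(): joint torques, N m.
- arm.read_tool_pos(): TCP position.
- arm.read_eef_rot(): TCP orientation.
- arm.read_ft_force(): force on the tool from outside, world axes, zero at the start.
- arm.read_wrist_torque(): the same for the moment, N m.
- arm.read_opening(): opening from 0.0 (shut) to 1.0 (fully open).
Only numpy, scipy, OpenCV 4.12 (cv2) and the standard library are available. Lean on these libraries where they do the work, as an engineer would, in place of code of your own. Each camera call takes 0.05 s, during which the arm holds its last target. There are 200 camera calls.

TASK

Get the rack of sample tubes in the white reader ready to scan: first lower the reader's blue-framed lid gently until it is fully closed, without slamming it. Then, with the gripper, pull the spring-return shutter slide out by its black upright handle until its red pointer stands on the green mark (not the blue one), and finish while still holding it there: do not let go at the end, because it springs back by itself. Leave all the racks, the bottle, the scanner and the mouse where they stand.

Things in the scene. Friction and masses are not known exactly. Their poses are not given: they have to be found in the camera images.
- reader: tube-rack reader, fixed: white open-topped housing 170 (x) x 220 (y) x 90 mm high with a bay. Origin: centre of its underside on the table; own x points to the hinge side (away from the robot at yaw 0), z up. A grey rail plate (own x -82 to -3 mm, 12 mm high) sticks out from its right (-y) side, own y -110 to -300 mm; the shutter slide runs on it towards own -y.
- lid (a joint): lid angle in rad: 0 closed (flat on the housing), grows as it opens upward. Starts at 0.6 to 1.0. The stiff hinge keeps the lid wherever it is left; 1 to 3 N near its front edge moves it down, and it stops at 0. Panel 170 (hinge to front) x 220 x 8 mm, blue frame with smoky clear pane; black tab 28 mm deep x 70 mm wide x 8 mm at the middle of its front edge.
- lid_hinge (a point): on the lid's hinge line (parallel to the reader's y), middle of its width: top far edge of the housing, 85 mm from the reader's origin along own x, 90 mm above the table. The lid's underside passes through it. Its axes turn with the lid.
- lid_edge (a point): point on the lid's outer (upper) face, middle of its width, 155 mm from the hinge and 15 mm in from the front edge: a good place to push. It moves with the lid; when closed it lies 98 mm above the table.
- slide (a joint): how far the shutter slide is pulled out, in m: 0 home (start), end stop at 0.080. A return spring pulls it home: about 3.6 N at 0 rising by 1.2 N per 10 mm (about 11 N at 0.064).
- handle (a point): middle of the slide's black upright handle, 50 mm above the table: a blade 30 mm (reader's x) x 14 mm (reader's y), reaching from 23 to 73 mm above the table, on a black 36 x 36 mm carriage. At home it is 58 mm clear of the reader's side wall; pulling moves it along the reader's own -y. Axes parallel to the reader's.
- pointer (a point): tip of the slide's red pointer (6 mm wide), on the carriage's robot side: 30 mm from the handle's centre along the reader's own -x, level with it along own y, 21 mm above the table; moves with the slide. Axes parallel to the reader's.
- mark_green: green mark: a fixed green clip on the rail plate, 20 mm (x) x 12 mm along the travel (y) x 8 mm high; origin: centre of its underside, 12 mm above the table; axes parallel to the reader's. The pointer stands on it when, along the reader's y, it is within half the clip's width (6 mm) of its centre. Needs a pull of 26 to 36 mm or 54 to 64 mm, depending on the start.
- mark_blue: the blue mark, a clip just like the green one (for another tube size; not wanted here). It takes whichever of the two places the green one does not.
- rack_in: orange rack with grey-capped tubes, 86 x 126 mm, 53 mm high, loose in the reader's bay (floor 30 mm above the table). Origin: centre of its underside.
- rack_orange: loose red-orange rack with grey-capped tubes, 86 x 126 mm, 53 mm high, on the table behind the rail plate (on its own +x side). Origin: centre of its underside.
- rack_pink: loose pink-red tube rack, half filled, 86 x 126 mm, 53 mm high, on the table. Origin: centre of its underside.
- bottle: loose amber reagent bottle with blue cap, 64 mm across, 130 mm high. Origin: centre of its underside.
- scanner: loose black hand scanner with yellow trigger upright on a grey round foot 90 mm across, 136 mm high. Origin: centre of its underside.
- mouse: loose black computer mouse, 100 x 58 x 31 mm, lying on the table. Origin: centre of its underside.

How it is judged:
By the outcome, as a careful person would: the job done as asked, in the order asked, and still so for the second after the job is handed in, while the arm keeps its last pose, push and grip.
It also fails if it takes over 48 s, if anything falls off the work surface, if the arm or the gripper's body presses on something with over 40 N, if the wrist force passes 120 N, or if a joint passes its speed limit or range.

## Working session

There is one attempt and no reset: what is moved stays moved. The work goes in short steps, each a Python script; the robot and the scene stay as the last script left them, time stands still between calls to the robot, and variables do not carry over. Pictures are saved under pics/ and viewed, about 8 in all and at most 12, crops included, and the job is handed in when it is done.

```bash
ls; mkdir -p pics; python3 - <<'E'
from station import arm, snapshot, camera_info
import cv2
for n in("side","top"):
    cv2.imwrite(f"pics/{n}0.png",snapshot(n)); c=camera_info(n); print(n,c)
print(arm.read_tool_pos(),arm.read_eef_rot(),arm.read_time(),arm.read_opening(),arm.read_ft_force())
E
```

```text
pics
side {'fx': 362.01567900898, 'fy': 362.01567900898, 'cx': 325.12665393882594, 'cy': 200.71359272423794, 'R': array([[-0.84525833, -0.53412906, -0.01563636],
       [-0.37504866,  0.61384916, -0.69464214],
       [ 0.38062692, -0.58128767, -0.71918551]]), 't': array([0.43552398, 0.25558343, 1.22094278])}
top {'fx': 505.1558027522185, 'fy': 505.1558027522185, 'cx': 316.6889626302104, 'cy': 200.92119103223664, 'R': array([[-1.57032963e-02, -9.99876684e-01,  1.52783976e-04],
       [-9.85692166e-01,  1.54548779e-02, -1.67845465e-01],
       [ 1.67822406e-01, -2.78632505e-03, -9.85813307e-01]]), 't': array([0.02574969, 0.5095792 , 1.79406908])}
[ 0.14606044 -0.63282935  0.30284265] [-0.70245739 -0.08087119  0.70266604 -0.07920796] 0.1 1.0033468474414369 [-0.0650018  -0.35112809 -1.12726702]
```

View pics/top0.png

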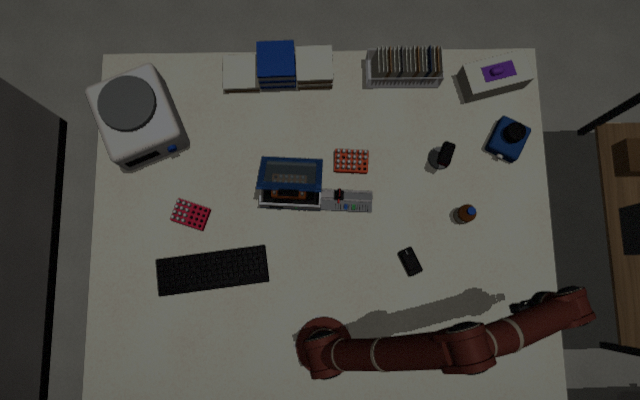

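View pics/side0.png

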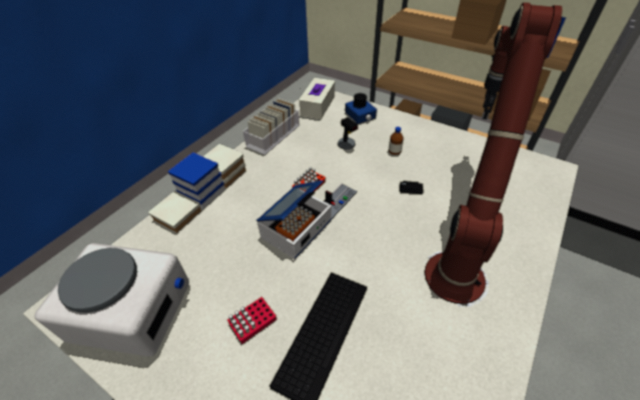

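The top view shows the reader at about (290,183), the rail to its right at (348,200), and the arm at lower right. In the side view the reader is at (295,220) and the rail at (342,195). Next I'll enlarge both.

```bash
python3 - <<'E'
import cv2,numpy as np
t=cv2.imread("pics/top0.png")[145:225,245:385]; s=cv2.imread("pics/side0.png")[165:260,250:365]
f=lambda a,k:cv2.convertScaleAbs(cv2.resize(a,None,fx=k,fy=k,interpolation=cv2.INTER_CUBIC),alpha=1.5)
a=f(t,3);b=f(s,3.2); 
a=f(t,3.5); b=f(s,3.0)
a=a[:285]; c=np.hstack([a,b[:280]][0:0] or [cv2.copyMakeBorder(a,0,max(0,b.shape[0]-a.shape[0]),0,0,0),cv2.copyMakeBorder(b,0,max(0,a.shape[0]-b.shape[0]),0,0,0)])
c=cv2.resize(c,None,fx=800/c.shape[1],fy=800/c.shape[1]) if c.shape[1]>800 else c
cv2.imwrite("pics/crop0.png",c); print(c.shape)
E
```

```text
(273, 800, 3)
```

View pics/crop0.png

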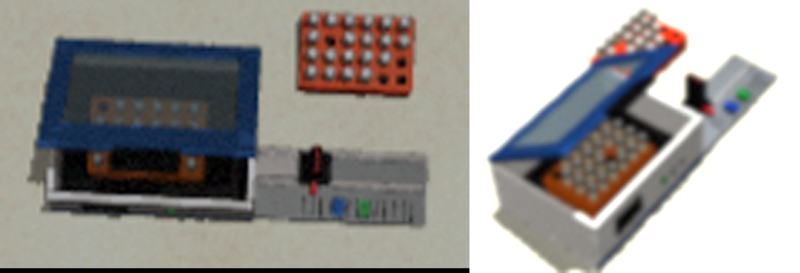

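The crop shows the lid open, the handle at home with its red pointer, and the blue clip nearer and the green clip farther along the rail. Now I'll measure these with masks and two-view rays.

```bash
cat > h.py <<'E'
import numpy as np, cv2
from station import arm, snapshot, camera_info, ticket
C={n:camera_info(n) for n in("side","top")}
def K(n): c=C[n]; return np.array([[c["fx"],0,c["cx"]],[0,c["fy"],c["cy"]],[0,0,1]])
def P(n): c=C[n]; return K(n)@np.c_[c["R"],c["t"]]
def tri(ps,pt):
    X=cv2.triangulatePoints(P("side"),P("top"),np.float64(ps).reshape(2,1),np.float64(pt).reshape(2,1))[:,0]; return X[:3]/X[3]
def onz(n,p,z):
    c=C[n]; o=-c["R"].T@c["t"]; d=c["R"].T@np.linalg.inv(K(n))@np.r_[p,1.]; return o+d*(z-o[2])/d[2]
def proj(n,X): q=P(n)@np.r_[X,1.]; return q[:2]/q[2]
def blobs(img,roi,lo,hi,amin=3):
    x0,y0,x1,y1=roi; s=cv2.cvtColor(img[y0:y1,x0:x1],cv2.COLOR_BGR2HSV)
    m=cv2.inRange(s,np.array(lo),np.array(hi)); k,l,st,ce=cv2.connectedComponentsWithStats(m)
    # centroids weighted by saturation*value
    return [(ce[i]+[x0,y0],st[i,4],(l==i),(x0,y0)) for i in range(1,k) if st[i,4]>=amin]
E
python3 - <<'E'
from h import *
np.set_printoptions(precision=4,suppress=True)
I={n:cv2.imread(f"pics/{n}0.png") for n in C}
roi={"top":(323,185,375,215),"side":(318,178,362,215)}
cols={"green":((45,70,40),(85,255,255)),"blue":((100,110,40),(125,255,255)),"red":((0,150,50),(8,255,255))}
for k,(lo,hi) in cols.items():
    for n in roi:
        for b in blobs(I[n],roi[n],lo,hi,2): print(k,n,b[0],b[1],"z.02:",onz(n,b[0],.02))
# lid frame
for n,r in(("top",(245,148,330,200)),("side",(250,170,332,228))):
    for c,a,m,o in blobs(I[n],r,(100,110,30),(125,255,255),60):
        cn=max(cv2.findContours(m.astype(np.uint8),0,1)[0],key=cv2.contourArea)
        hull=cv2.convexHull(cn); print("lid",n,a,cv2.approxPolyDP(hull,2.5,True)[:,0]+o)
# rail/house white contour in top: print row profile
g=cv2.cvtColor(I["top"],cv2.COLOR_BGR2GRAY)
print(g[184:218,340:376:5]); print(g[192,360:380],g[200,360:380],g[208,360:380])
E
```

```text
green top [353.  206.5] 18 z.02: [ 0.491  -0.1155  0.02  ]
green side [344.8824 197.4118] 17 z.02: [ 0.4928 -0.1143  0.02  ]
blue top [345.4444 206.2778] 18 z.02: [ 0.4922 -0.0877  0.02  ]
blue side [318.8333 182.5833] 12 z.02: [ 0.6303 -0.133   0.02  ]
blue side [340.9333 201.6   ] 15 z.02: [ 0.4945 -0.0858  0.02  ]
red top [339.  191.5] 4 z.02: [ 0.5479 -0.0653  0.02  ]
red top [338. 200.] 3 z.02: [ 0.5161 -0.0609  0.02  ]
red side [321.1333 178.6   ] 15 z.02: [ 0.6354 -0.1589  0.02  ]
red side [332.     202.2857] 7 z.02: [ 0.5229 -0.064   0.02  ]
lid top 952 [[262 157]
 [321 160]
 [320 191]
 [256 188]]
lid side 465 [[320 181]
 [282 219]
 [258 220]
 [295 186]]
[[112 113 113 112 113 113 111 114]
 [114 113 110 110 114 112 112 112]
 [114 114 113 108 112 112 111 113]
 [113 115 111 109 114 110 113 112]
 [ 78 114 111 109 112 110 113 112]
 [ 22  98 101 110 111 113 111 111]
 [ 16  89  86  98  95  99 102 111]
 [ 19  78  79  88  86  87  89 110]
 [ 18  66  73  73  70  74  80 111]
 [ 18  70  69  66  61  67  71 111]
 [ 13  70  70  69  69  69  67 113]
 [ 17  70  70  70  68  67  65 113]
 [  4  72
[... 310 characters left out ...]
2  41  70  57  68  52  71 114]
 [ 42  43  70  59  68  54  70 114]
 [ 41  40  72  60  65  60  69 114]
 [ 38  45  73  58  65  59  69 114]
 [ 54  57  72  62  67  59  70 114]
 [ 51  56  73  71  69  58  68 113]
 [ 93  96  61  57  55  54  71 113]
 [113 114  94  92  91  95  82 114]
 [111 113 114 114 113 114 104 114]
 [113 114 114 114 112 113 114 113]
 [113 113 113 113 113 113 114 113]
 [115 112 113 112 113 114 114 114]
 [112 113 112 111 115 113 112 114]]
[ 70  72  70  74  75  74  75  81  83  79  80  80  95 109 112 111 114 114
 113 114] [ 82  87  88  85  86  85  86  85  85  84  83  75 105 111 113 114 113 115
 115 114] [ 65  70  61  71  70  59  67  59  68  70  69  77 110 116 114 114 115 113
 114 114]
```

```bash
python3 - <<'E'
from h import *
np.set_printoptions(precision=4,suppress=True)
I={n:cv2.imread(f"pics/{n}0.png") for n in C}
prs={"h+":((258,220),(262,157)),"h-":((295,186),(321,160)),"f-":((320,181),(320,191)),"f+":((282,219),(256,188))}
X={k:tri(*v) for k,v in prs.items()}
for k in X: print(k,X[k])
h=(X["h+"]+X["h-"])/2; f=(X["f+"]+X["f-"])/2; d=f-h
print("hinge",h,"front",f,"len",np.linalg.norm(d),"ang",np.arctan2(d[2],np.hypot(*d[:2])),"widths",np.linalg.norm(X["h+"]-X["h-"]),np.linalg.norm(X["f+"]-X["f-"]))
for a,b in("h+","h-"),("f+","f-"): v=X[a]-X[b]; print("yaw",np.arctan2(-v[0],v[1]))
# colour-weighted centroids: clips, pointer
def wc(n,x0,y0,x1,y1,ch):
    im=I[n][y0:y1,x0:x1].astype(float); w=im[...,ch]-np.delete(im,ch,2).max(2); w=np.clip(w-8,0,None)
    yy,xx=np.mgrid[y0:y1,x0:x1]; return np.array([(w*xx).sum(),(w*yy).sum()])/w.sum()
g=[wc("side",341,193,350,202,1),wc("top",349,202,358,211,1)]
b=[wc("side",337,197,345,206,0),wc("top",341,202,349,211,0)]
r=[wc("side",328,199,336,206,2),wc("top",335,197,342,204,2)]
for nm,q in(("green",g),("blue",b),("pointer",r)): print(nm,q,tri(*q),onz("top",q[1],.02),onz("side",q[0],.02))
# rail front edge & end, subpixel threshold crossing in top view
G=cv2.cvtColor(I["top"],cv2.COLOR_BGR2GRAY).astype(float)
def cross(p,t=95):
    i=np.where((p[:-1]<t)&(p[1:]>=t))[0][-1]; return i+(t-p[i])/(p[i+1]-p[i])
pts=[(c,204+cross(G[204:218,c])) for c in range(328,369)]
e=np.array([onz("top",p,.0)[:2] for p in pts]); k=np.polyfit(e[:,1],e[:,0],1); print("rail front x=",k, "yaw",np.arctan(-k[0]))
en=np.array([onz("top",(360+cross(G[r_,360:380]),r_),.012)[:2] for r_ in range(194,210)]); print("rail end mean",en.mean(0),np.polyfit(en[:,0],en[:,1],1))
a=I["top"][184:206,330:346]; s=I["side"][184:208,322:340]
v=np.hstack([cv2.resize(cv2.convertScaleAbs(q,alpha=1.6),(400,500),interpolation=0) for q in(a,s)]); cv2.imwrite("pics/handle.png",v)
E
```

```text
h+ [0.6623 0.2107 0.0987]
h- [0.649  0.0005 0.0993]
f- [0.521  0.0079 0.192 ]
f+ [0.5327 0.2215 0.1913]
hinge [0.6557 0.1056 0.099 ] front [0.5269 0.1147 0.1917] len 0.15895642017550676 ang 0.6222985405681996 widths 0.2106654494941035 0.21389748946207654
yaw -0.06317573385265081
yaw -0.0546988944581333
green [array([344.837 , 197.2998]), array([353.09  , 206.5064])] [ 0.4918 -0.1155  0.0197] [ 0.4909 -0.1158  0.02  ] [ 0.4933 -0.1148  0.02  ]
blue [array([340.8055, 201.4826]), array([345.3501, 206.3229])] [ 0.4932 -0.0869  0.0198] [ 0.4921 -0.0874  0.02  ] [ 0.4953 -0.0861  0.02  ]
pointer [array([332.4481, 202.5833]), array([338.1152, 200.5392])] [ 0.5148 -0.0604  0.025 ] [ 0.514  -0.0613  0.02  ] [ 0.5206 -0.0636  0.02  ]
rail front x= [0.062  0.4813] yaw -0.06196901253625086
rail end mean [ 0.5099 -0.1863] [-0.1005 -0.1351]
```

View pics/handle.png

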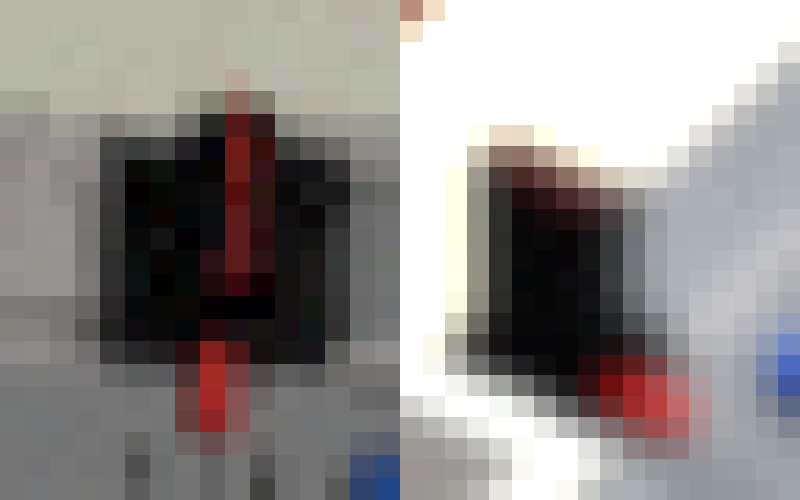

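Position estimates, which agree with the text:
- **Yaw and origin:** yaw is about -0.062. The rail end gives the origin at (0.571, 0.111), which matches the triangulated hinge at (0.656, 0.106).
- **Pointer:** own y is about -0.174.
- **Green mark:** about 56 mm of pull, inside the 54–64 mm range.
- **Blue mark:** about 28 mm of pull.

In the handle crop, the red pointer sits at about top (338.1,200.5) and the stripe on top of the handle at about (339.1,192.4). Next I'll close the lid along its arc.

```bash
cat >> h.py <<'E'
from scipy.spatial.transform import Rotation as Rt
PSI=-0.062; EX=np.array([np.cos(PSI),np.sin(PSI),0]); EY=np.array([-np.sin(PSI),np.cos(PSI),0]); O=np.array([.571,.1105,0])
def quat(s): x=np.array([0,0,-1.]); y=s*EY; return Rt.from_matrix(np.c_[x,y,np.cross(x,y)]).as_quat()
def own(a,b,z): return O+a*EX+b*EY+[0,0,z]
def edge(th,r=.155): c,s=np.cos(th),np.sin(th); return own(.085-r*c+.008*s,0,.09+r*s+.008*c)
E
python3 - <<'E'
from h import *
np.set_printoptions(precision=3,suppress=True)
print("handle top chk",onz("top",(339.1,192.4),.073), own(-.024,-.175,.073))
up=np.array([0,0,.073])
for s in(1,-1):
    a=edge(.85)+up+[0,0,.05]; print(s,arm.ik(a,quat(s)),[arm.ik(edge(t)+up,quat(s)) is not None for t in(.8,.4,0)],[arm.ik(own(-.024,y,.055+.054),quat(s)) is not None for y in(-.175,-.24)])
E
```

```text
handle top chk [ 0.535 -0.063  0.073] [ 0.536 -0.063  0.073]
1 [ 0.39   0.675 -1.104  1.596  0.625  1.265  0.688] [True, True, True] [True, True]
-1 [ 0.014  0.485 -0.386  1.608  0.2    1.088 -2.058] [True, True, True] [True, True]
```

```bash
cat > lid.py <<'E'
from h import *
np.set_printoptions(precision=3,suppress=True)
up=np.array([0,0,.073]); q=quat(-1)
arm.movep(edge(.85)+up+[0,0,.05],q); print("t",arm.read_time(),arm.read_tool_pos())
arm.move_gripper(0.0,30); f0=arm.read_ft_force(); print("f0",f0,arm.read_opening(),arm.read_time())
for th in np.r_[.85,np.arange(.75,.05,-.1),.05,.02]:
    arm.line_to(edge(th)+up,velocity=.06 if th>.1 else .03); f=arm.read_ft_force()-f0; print("%.2f"%th,f)
    if np.linalg.norm(f)>20: print("abort");break
else:
    for dz in np.arange(0,.006,.001):
        arm.line_to(edge(0)+up-[0,0,dz],velocity=.02); f=arm.read_ft_force()-f0; print("dz",dz,f)
        if f[2]>8: break
print("t",arm.read_time(),arm.read_tool_pos())
for n in C: cv2.imwrite(f"pics/{n}1.png",snapshot(n))
a=cv2.imread("pics/top1.png")[125:235,235:385]; b=cv2.imread("pics/side1.png")[135:260,240:375]
c=np.hstack([cv2.resize(x,(400,400*x.shape[0]//x.shape[1]))[:293] for x in(a,b)]); cv2.imwrite("pics/crop1.png",cv2.convertScaleAbs(c,alpha=1.4))
E
python3 lid.py
```

```text
t 3.0917 [0.56  0.11  0.335]
f0 [0.187 0.21  0.088] -0.00254520472338354 3.8583
0.85 [ 0.71   0.369 -1.156]
0.75 [-0.012 -0.167 -0.029]
0.65 [ 0.051 -1.32  -0.093]
0.55 [-0.735  0.288 -0.11 ]
0.45 [ 0.743 -0.635  0.138]
0.35 [-0.613 -0.131  0.386]
0.25 [0.896 0.23  0.48 ]
0.15 [-0.512  0.53  -0.196]
0.05 [ 0.148 -0.906 -0.04 ]
0.02 [-0.828 -1.287 -0.349]
dz 0.0 [-0.621 -0.997  3.354]
dz 0.001 [-1.705 -0.163  9.764]
t 9.2333 [0.501 0.115 0.171]
```

View pics/crop1.png

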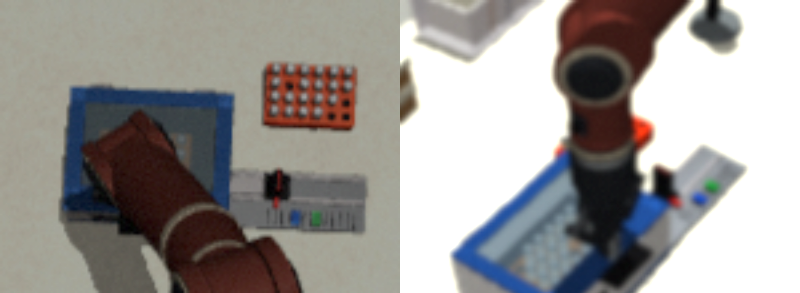

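The lid lies flat and closed: the blue frame sits square on the housing in both views, and contact went solid at exactly 98 mm with about 10 N. The slide is still at home, pointer at crop (277,203). Next I'll grasp the handle.

```bash
cat > pull.py <<'E'
from h import *
np.set_printoptions(precision=4,suppress=True)
q=quat(-1); H=lambda y,z: own(-.024,y,z+.054)
p=np.array(arm.read_tool_pos()); arm.line_to(p+[0,0,.06],velocity=.1)
arm.move_gripper(.5)
arm.movep(H(-.175,.15),q); print(arm.read_time(),arm.read_joint_positions())
f0=arm.read_ft_force(); arm.line_to(H(-.175,.052),velocity=.1); print("down",arm.read_ft_force()-f0)
arm.move_gripper(0.0,50); print("grip",arm.read_opening(),arm.read_ft_force()-f0,arm.read_time())
arm.line_to(H(-.175-.050,.052),velocity=.04); print("f",arm.read_ft_force()-f0)
arm.line_to(H(-.175-.0563,.052),velocity=.03); arm.pause(.3)
t=np.array(arm.read_tool_pos()); print("f",arm.read_ft_force()-f0,arm.read_opening(),"own y",(t-O)@EY,"own x",(t-O)@EX,arm.read_time())
for n in C: cv2.imwrite(f"pics/{n}2.png",snapshot(n))
a=cv2.imread("pics/top2.png")[170:225,315:385]; b=cv2.imread("pics/side2.png")[165:225,310:375]
c=np.hstack([cv2.resize(x,(400,400*x.shape[0]//x.shape[1]),interpolation=cv2.INTER_CUBIC)[:314] for x in(a[:54],b[:51])]); cv2.imwrite("pics/crop2.png",cv2.convertScaleAbs(c,alpha=1.4))
E
sed -i 's/^c=np.hstack.*$/A,B=[cv2.resize(x,(400,314),interpolation=cv2.INTER_CUBIC) for x in(a,b)]; c=np.hstack([A,B]); cv2.imwrite("pics\/crop2.png",cv2.convertScaleAbs(c,alpha=1.4))/' pull.py
python3 pull.py
```

```text
11.3333 [ 0.3027  0.5904 -0.3489  1.8541  0.2819  0.7452 -1.8321]
down [-1.553   0.0674 -0.3465]
grip 0.15713076948592872 [-1.2809 -1.2593  4.5406] 12.825
f [-2.7355  8.1682  5.0204]
f [-1.8171  9.4807  4.3148] 0.15784554384235663 own y -0.22568476244002314 own x -0.0237577016888925 14.8833
```

View pics/crop2.png

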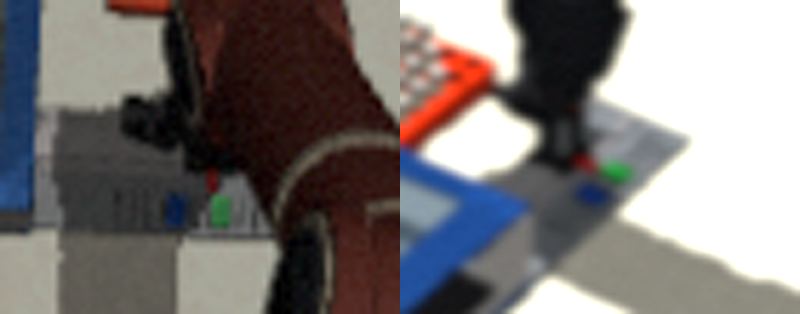

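The red pointer (crop 212,182) stands just short of the green clip (221,211) in the top view. Tool readback (-0.2257) and the 9.5 N force both say about 50 mm of pull, because the arm gives about 5.6 mm under the spring. I'll correct for that and re-measure.

```bash
cat > fix.py <<'E'
from h import *
import sys
np.set_printoptions(precision=4,suppress=True)
cmd=float(sys.argv[1]); k=sys.argv[2]
arm.line_to(own(-.024,cmd,.106),velocity=.03); arm.pause(.5)
t=np.array(arm.read_tool_pos()); print("own y",(t-O)@EY,arm.read_ft_force(),arm.read_opening(),arm.read_time())
I={n:snapshot(n) for n in C}
for n in C: cv2.imwrite(f"pics/{n}{k}.png",I[n])
def wc(n,x0,y0,x1,y1,ch,th):
    im=I[n][y0:y1,x0:x1].astype(float); w=np.clip(im[...,ch]-np.delete(im,ch,2).max(2)-th,0,None)
    yy,xx=np.mgrid[y0:y1,x0:x1]; return np.array([(w*xx).sum(),(w*yy).sum()])/w.sum()
g=[wc("side",341,193,350,202,1,8),wc("top",349,202,358,211,1,8)]
r=[wc("side",336,192,346,200,2,40),wc("top",349,199,356,204,2,40)]
G,R_=tri(*g),tri(*r); print("px",g,r,"\ng",G,"p",R_,"dy tri",(R_-G)@EY,"top",(onz("top",r[1],.021)-onz("top",g[1],.02))@EY,"side",(onz("side",r[0],.021)-onz("side",g[0],.02))@EY)
a=I["top"][185:220,330:374]; b=I["side"][180:215,322:366]
c=np.hstack([cv2.resize(x,(400,318),interpolation=cv2.INTER_CUBIC) for x in(a,b)]); cv2.imwrite(f"pics/crop{k}.png",cv2.convertScaleAbs(c,alpha=1.4))
E
python3 fix.py -0.2378 3
```

```text
own y -0.23172328925229382 [-0.489  10.0908  5.0802] 0.15868246418014662 15.85
px [array([344.9027, 197.3164]), array([353.1886, 206.5736])] [array([340.4118, 194.6471]), array([353. , 201.5])] 
g [ 0.4916 -0.1159  0.0193] p [ 0.5104 -0.1149  0.0252] dy tri 0.00208483406778511 top 0.0014052972821647655 side -0.0013869666840475375
```

View pics/crop3.png

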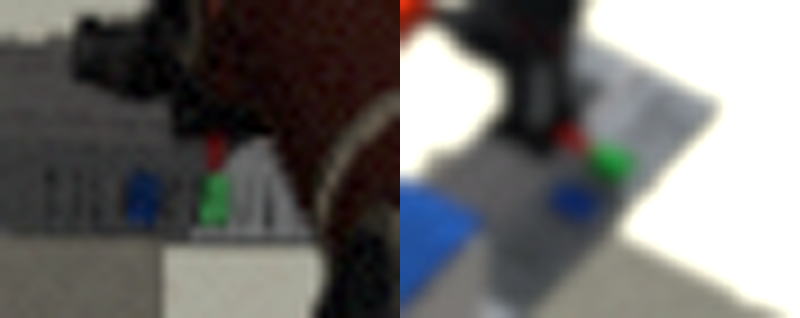

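The pointer (crop 217,152) now stands in line with the green clip (215,200) in the top view, within about 2 mm in every estimate, and the blue clip is well to the side. I'll check it holds, then hand in.

```bash
python3 - <<'E'
from h import *
arm.pause(1.0); t=np.array(arm.read_tool_pos()); print((t-O)@EY,arm.read_opening(),arm.read_ft_force(),arm.read_time())
im=snapshot("top")
for n,(lo,hi,r) in {"red":((0,150,50),(8,255,255),(349,199,356,204)),"green":((45,70,40),(85,255,255),(349,202,358,211))}.items(): print(n,[b[0] for b in blobs(im,r,lo,hi,2)])
ticket.finish_job()
E
```

```text
-0.2317409823257652 0.15642715187116302 [-1.24656309 10.18931899  5.89530599] 16.95
red [array([353. , 201.5])]
green [array([353. , 206.5])]
the job is handed in; nothing more can be done
```

I lowered the lid until it was fully closed, then pulled the slide out to the green mark. I handed the job in at about 17 s with the gripper still holding the handle.

- **Lid:** I pushed it down slowly along its arc with the closed fingers. Contact went solid at the closed height of 98 mm with about 10 N, and both camera views showed it flat on the housing.
- **Slide:** The first pull stopped about 6 mm short because the arm gives under the spring load. I corrected that to about 57 mm of pull.
- **Last checks:** In the top view the pointer and the green clip were in the same pixel column (353). My position estimates put them within about 2 mm of each other, against the 6 mm allowed. The estimates disagreed in sign: +2.1 mm from both views together, +1.4 mm from the top and -1.4 mm from the side.
- **Hold:** After a 1 s wait the tool had moved less than 0.1 mm, with the grip unchanged and about 10 N of spring pull.
- **Not checked separately:** I did not measure the racks, bottle, scanner and mouse again at the end. The force readings never showed an unexpected contact, and the red-orange rack looked unmoved in the pictures.

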